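Pump up the bench clamp until its pressure pin stands out

TASK

One of the two bench clamps holds a perforated steel bracket: pump that clamp up by pressing its plunger with the fingertips, right down and letting it come all the way up each time, until its pressure pin stands fully out of the block. Leave the plunger up when you finish. Press only on the plunger: do not touch the pin, do not press the empty clamp's plunger, and leave everything else on the bench where it is.

Things in the scene. Friction and masses are not known exactly. Their poses are not given: they have to be found in the camera images.
- clamp: the clamp to pump, bolted to the bench: dark foot plate 150 x 225 mm; on its +y part a grey pump block 85 (x) x 130 (y) mm, top 75 mm above the bench, on its -y end a clamp bed whose two low steel jaws hold a perforated U-channel bracket (150 mm long, along x; its top is 62 mm above the bench). Origin: centre on the bench surface, z up. In its frame the plunger axis is at x 0, y +55 mm; the pin axis at x 0, y -15 mm; the held bracket's centre line at y -70 mm
- clamp_plunger_top (a point): centre of the flat top of this clamp's plunger head (black round knob 40 mm across, 22 mm high, flat top 32 mm across, on a 12 mm steel rod); 130 mm above the bench at rest, moves with the plunger straight down and up
- clamp_plunger (a joint): how far this plunger is pressed: 0 = fully up (rest), 0.020 m = on its bottom stop. A spring returns it (about 5 N at the top, 8 N at the bottom; lifting the pin adds about 3 N). It comes back up by itself in about 0.2 s when let go
- pin: this clamp's pressure pin: 10 mm steel pin standing upright out of the top of the pump block, 70 mm from the plunger axis. Origin: centre of its top, which is 79 mm above the bench when fully in and 115 mm when fully out. A thin black band round its foot comes clear of the block only when it is fully out
- pin_travel (a joint): how far the pressure pin has come out: 0 = fully in (4 mm stands proud), 0.035 to 0.036 m = fully out; anything over 0.033 counts as fully out. It starts anywhere from 0 to 0.020. Each full stroke of the plunger (down to the stop, then all the way up) lifts it one step of 9 mm (the first stroke 3 to 12 mm); short strokes, or strokes not let up fully, may lift nothing. It stays where it is between strokes; two to four full strokes are needed, and further strokes do no harm
- idle_clamp: a second clamp of the same make, size and layout, whose jaws are empty; not to be used. Origin and frame as for clamp. The two clamps may stand either way round, one to the left and one to the right of the robot
- idle_plunger (a joint): how far the idle clamp's plunger is pressed: 0 = up, 0.020 m = down; must not be pressed
- idle_plunger_top (a point): centre of the flat top of the idle clamp's plunger head, 130 mm above the bench at rest
- ink_bottle: white plastic bottle with black cap, 36 mm diameter, 85 mm high, stands just behind (far side of) the clamp; origin centre of its underside. A bystander
- grommet_tin: small open aluminium cup, 60 mm across, 35 mm high, stands just in front of the idle clamp; origin centre of its underside. A bystander
- bracket_a: loose U-channel bracket of perforated steel lying flat, 180 x 30 x 22 mm; origin centre of its underside, x along its length. A bystander
- bracket_b: loose U-channel bracket of perforated steel lying flat, 140 x 30 x 22 mm; origin centre of its underside, x along its length. A bystander
- meter: black handheld light meter lying flat, 150 x 50 x 27 mm; origin centre of its underside, x along its length. A bystander
- screwdriver: black-handled screwdriver lying flat beyond the clamps; origin on the underside, x along its length. A bystander
- grommet: black rubber ring lying flat, 32 mm outside, 10 mm high; origin centre of its underside. A bystander

How it is judged:
On the way, in this order (a step that is already met when the one before it is completed fails the run):
1. the loaded clamp's plunger is pressed down a first time (value of joint clamp_plunger above 0.015 m), for 0.02 s.
2. it is let back up (value of joint clamp_plunger below 0.004 m), for 0.02 s.
3. with further strokes the pressure pin comes fully out (value of joint pin_travel above 0.033 m), for 0.1 s.
At the end, for the whole second after the job is handed in: the loaded clamp's pin is out by more than 33 mm (of 36), its plunger is back up (within 3 mm), the idle plunger is up, and every loose thing is within 30 mm of where it started (value of joint pin_travel above 0.033 m and value of joint each of clamp_plunger, idle_plunger below 0.003 m and distance of each of ink_bottle, grommet_tin, bracket_a, bracket_b, meter, screwdriver, grommet from where it was at the start of the episode below 0.03 m); the robot touches nothing.
It fails at once if the pressure pin is touched (contact force between any of the fingers, the arm and pin above 0.5 N).
It fails at once if the idle clamp's plunger is pressed (more than 5 mm) (value of joint idle_plunger above 0.005 m).
It fails at once if a loose thing on the bench is moved more than 30 mm, lifted or carried (distance of any of ink_bottle, grommet_tin, bracket_a, bracket_b, meter, screwdriver, grommet from where it was at the start of the episode above 0.03 m).
It also fails if it takes over 48 s, if anything falls off the work surface, if the arm or the gripper's body presses on something with over 40 N, if the wrist force passes 120 N, or if a joint passes its speed limit or range.

ROBOT

A 7-joint arm with a two-finger parallel gripper is mounted at the origin on the work surface. World frame = base frame: x ahead of the robot, y to its left, z up, the work surface at z = 0. Lengths are in m, angles in rad, forces in N, time in s.
With the tool pointing down it reaches from about 0.4 to 0.85 m from the base axis. Payload 4.5 kg.
Tool frame: the origin (TCP) lies at the very end of the fingers, on their centre line; the grasp point (between the pads) lies 19 mm behind it (r.grip_point_offset is the distance from the TCP to the grasp point, in m); y points along the fingers, x is the direction in which the jaws open and shut, and the axes are right-handed (so a half turn about y gives the same grasp; the last joint's range is limited). The gripper opens to 88 mm and grips with 3 to 60 N. Pads are 18 mm wide; open, the fingers measure 123 mm over their backs; the gripper's body (75 mm by 187 mm) begins 45 mm behind the grasp point.
Start: joints at [-1.085, 0.689, -0.195, 1.565, 0.157, 0.902, -0.215], TCP at [0.273, 0.562, 0.239] pointing down, gripper open.
Joint ranges: [-3.01, 3.01], [-0.46, 2.08], [-1.47, 1.51], [0.13, 2.56], [-1, 4.14], [0.04, 2.09], [-2.66, 2.66]. Speed limits (rad/s): [2.57, 2.57, 3.14, 3.14, 3.14, 3.14, 3.14].

INTERFACE

Orientations are given as a unit quaternion [x, y, z, w].
In Python, from plant import get_state, snapshot, camera_params, job, r gives the robot as it stands.
- The arm moves only by the tool carry_out, never from a script. Its arguments are lists of equal length, an entry for each row: "offset": the shift along the world's x, y, z in m, a list of three; "twist": the turn about the world's z in degrees. In form: {"offset": [[tx, ty, tz], ...], "twist": [twist, ...]}. A call has 1 to 8 rows; each row shifts and turns the commanded pose from where the row before left it; what a row does not reach is not made up. A row lasts 1/8 s, in which the tool goes at most 62.5 mm and 10.7 degrees, less where a joint would pass 70% of its speed; a pose out of reach is approached as far as the arm can. A call with a gripper value outside its range is refused whole. "grip" is the finger opening in m, from 0 to 0.0881, set as the call begins (left out, the last holds). The fingers move at their own pace and stop on an object; "newtons" is the grip in N (left out, the last holds). Time passes only in rows, so rows that do not move let the fingers close. It gives the time, the measured TCP pose, the force and the opening at its end, in the units of the state.
- get_state(): the state, without advancing time (a new reading comes with each control period).
- snapshot(name): name is "side" or "top"; returns the picture (400x640x3 uint8, red, green, blue); there is no depth.
- camera_params(name): a dict with "camera_matrix" (3x3 intrinsics, pixels), "eye" and "orientation" of the camera in the world. Camera axes: x right, y up, looking along -z (the intrinsics and any distortion apply to the point x, -y, -z); pixel columns grow to the right and rows downward; lengths in m; the calibration is good to about 2 mm. A picture is of the moment at which its call begins. camera_params takes no time and is no camera call.
- job.finish_job(): hands the job in, once; it reports no verdict.
The state is a dict: "clock": time; "q": joint angles; "qd": joint speeds; "joint_torque": joint torques, N m; "tool_pos": TCP position; "eef_rot": TCP orientation; "contact_force": force on the tool from outside, world axes, zero at the start; "moment": the same for the moment, N m; "opening": opening from 0.0 (shut) to 1.0 (fully open).
Only numpy, scipy, OpenCV 4.12 (cv2) and the standard library are available. Lean on these libraries where they do the work, as an engineer would, in place of code of your own. Each camera call takes 0.05 s, during which the arm holds its last target. There are 200 camera calls.

## Working session

There is one attempt and no reset: what is moved stays moved. The work goes in short steps, Python scripts to look and compute and a tool call to move; the robot and the scene stay as the last step left them, time stands still between calls to the robot, and variables do not carry over. Pictures are saved under pics/ and viewed, about 8 in all and at most 12, crops included, and the job is handed in when it is done.

Besides the shell and the picture viewer there is one more tool, called after "Call:" by a JSON object that holds its "api" and its "payload". carry_out: Moves the arm, as the interface text tells. Its arguments: {"type":"object","properties":{"offset":{"type":"array"},"twist":{"type":"array"},"grip":{"type":"number"},"newtons":{"type":"number"}},"required":["offset","twist"]}

```bash
mkdir -p pics
cat > h.py <<'E'
import numpy as np, cv2
from scipy.spatial.transform import Rotation as R
from plant import get_state, snapshot, camera_params, job, r
def cam(n):
    p=camera_params(n); return np.array(p["camera_matrix"]),np.array(p["eye"]),p["orientation"],p
def rot(o):
    o=np.array(o); return o if o.shape==(3,3) else R.from_quat(o).as_matrix()
def proj(n,X):
    K,e,o,_=cam(n); c=(np.atleast_2d(X)-e)@rot(o); c=c*[1,-1,-1]; u=c@K.T; return u[:,:2]/u[:,2:]
def ray(n,uv,z):
    K,e,o,_=cam(n); d=np.linalg.solve(K,[*uv,1])*[1,-1,-1]; d=rot(o)@d; return e+d*(z-e[2])/d[2]
def save(n,f):
    im=snapshot(n); cv2.imwrite(f"pics/{f}.png",im[:,:,::-1]); return im
E
python3 - <<'E'
from h import *
for n in("top","side"):
    save(n,n+"0"); print(camera_params(n))
s=get_state(); print(s); print(r.grip_point_offset, proj("top",s["tool_pos"]),proj("side",s["tool_pos"]))
E
```

```text
{'camera_matrix': array([[498.46391289,   0.        , 325.49325257],
       [  0.        , 498.46391289, 193.56232692],
       [  0.        ,   0.        ,   1.        ]]), 'eye': array([ 0.34896421, -0.02752056,  1.49546548]), 'orientation': array([ 0.06351524, -0.06076513, -0.69425878,  0.71433757])}
{'camera_matrix': array([[406.56077497,   0.        , 321.05900121],
       [  0.        , 406.56077497, 202.92175059],
       [  0.        ,   0.        ,   1.        ]]), 'eye': array([0.42753872, 1.07523237, 0.89681191]), 'orientation': array([-0.032346  ,  0.45542498,  0.88679302, -0.07169355])}
{'clock': 0.1, 'q': array([-1.085192  ,  0.68987588, -0.19452889,  1.56620678,  0.15733217,
        0.90252196, -0.2150842 ]), 'qd': array([-0.00041479, -0.00257865, -0.00092273, -0.00258163, -0.00026339,
        0.00052914,  0.00054234]), 'joint_torque': array([-3.55534183e-03, -5.28500783e+01, -1.27164647e+00, -1.53835881e+01,
       -5.25330368e-02,  2.01716786e-03,  4.94592041e-05]), 'tool_pos': array([0.27266921, 0.56176816, 0.23801446]), 'eef_rot': array([ 0.59961215,  0.37488149, -0.37579379, -0.5989225 ]), 'contact_force': array([0.17263314, 0.18162505, 0.05336817]), 'moment': array([0.02652892, 0.00472359, 0.03123532]), 'opening': 0.9981701229570155}
0.0187 [[ 86.2892319  306.70099743]] [[440.35757149 336.33179749]]
```

View pics/top0.png

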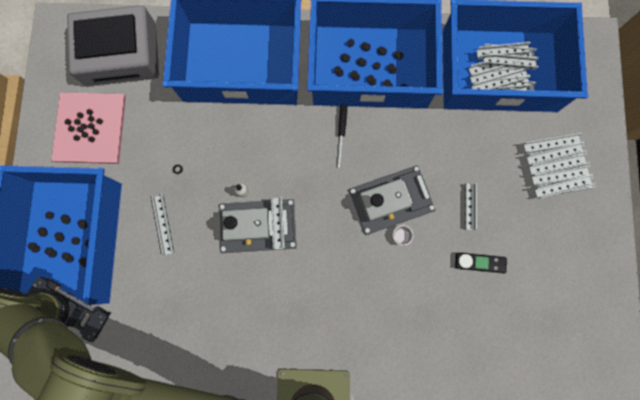

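View pics/side0.png

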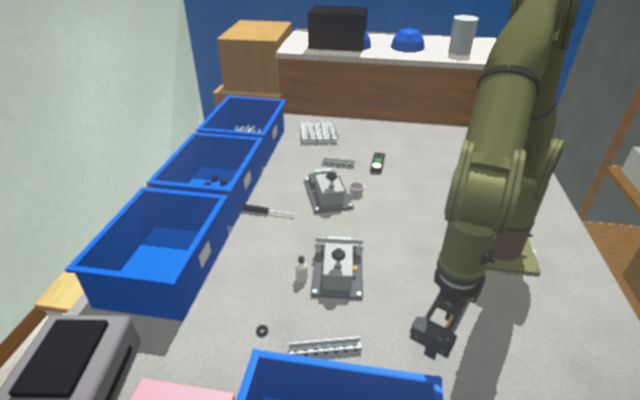

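The clamp holding the bracket is the left one: in the top view its plunger is at about (230,222) and its bracket at (277,223). In the side view the plunger is at (338,255). The idle clamp is at (390,200) top. Next I'll zoom in to measure.

Run:
```python
from h import *
a=cv2.imread("pics/top0.png")[185:265,205:305]; b=cv2.imread("pics/side0.png")[225:305,290:390]
cv2.imwrite("pics/c0.png",np.vstack([cv2.resize(a,None,fx=5,fy=3.7,interpolation=2)[:296],cv2.resize(b,None,fx=5,fy=3.7,interpolation=2)[:296]]))
# dark knob centroid
for n,(u0,u1,v0,v1) in dict(top=(215,245,207,237),side=(325,352,243,270)).items():
    g=cv2.cvtColor(cv2.imread(f"pics/{n}0.png"),6)[v0:v1,u0:u1]
    k,l,st,c=cv2.connectedComponentsWithStats((g<50).astype(np.uint8))
    for i in range(1,k): print(n,st[i],c[i]+[u0,v0])
for z in(.119,.13): print(z,ray("top",(230,222.5),z),ray("side",(338,254.5),z))
# foot-plate bolts
for uv in((223,207),(291,203),(293,245),(225,249)): print(ray("top",uv,.012))
```

```text
top [  8  10  13  12 116] [229.53448276 222.20689655]
0.119 [0.50452632 0.24410966 0.119     ] [0.50593439 0.23972123 0.119     ]
0.13 [0.50328315 0.24193893 0.13      ] [0.5048257  0.25153723 0.13      ]
[0.56284613 0.28920167 0.012     ]
[0.58083502 0.08513353 0.012     ]
[0.45488711 0.07405648 0.012     ]
[0.43731548 0.27513712 0.012     ]
```

View pics/c0.png

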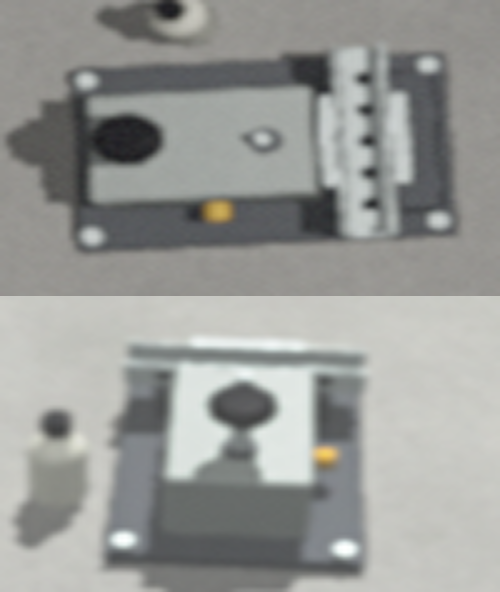

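The bolts, the top view and the side view agree on the plunger top at about (0.504, 0.241, 0.130), within 4 mm. The pin is about (0.51, 0.17), so its direction and distance fit. I'll go above the plunger with the fingers shut.

Call:
{"api": "carry_out", "payload": {"offset": [[0.02, -0.03, 0], [0.03, -0.042, 0], [0.03, -0.042, 0], [0.03, -0.042, 0], [0.03, -0.042, 0], [0.03, -0.042, 0], [0.03, -0.042, 0], [0.031, -0.039, 0]], "twist": [0, 0, 0, 0, 0, 0, 0, 0], "grip": 0, "newtons": 20}}

```text
clock: 1.1
tool_pos: [0.5045, 0.2395, 0.2385]
eef_rot: [0.599, 0.375, -0.376, -0.599]
contact_force: [0.8, 0.0, 0.3]
opening: 0.118
```

Call:
{"api": "carry_out", "payload": {"offset": [[0, 0, 0], [0, 0, 0], [0, 0, 0]], "twist": [0, 0, 0]}}

```text
clock: 1.48
tool_pos: [0.5027, 0.243, 0.2387]
eef_rot: [-0.598, -0.376, 0.376, 0.599]
contact_force: [0.4, -0.3, -0.6]
opening: -0.0
```

Call:
{"api": "carry_out", "payload": {"offset": [[0.001, -0.002, -0.04], [0, 0, -0.035], [0, 0, -0.019], [0, 0, 0], [0, 0, 0]], "twist": [0, 0, 0, 0, 0]}}

```text
clock: 2.1
tool_pos: [0.5049, 0.2404, 0.1455]
eef_rot: [-0.599, -0.376, 0.375, 0.599]
contact_force: [-0.4, 0.2, -0.2]
opening: 0.009
```

Run:
```python
from h import *
a=save("top","top1")[175:275,195:315]; b=save("side","side1")[205:305,280:400]
cv2.imwrite("pics/c1.png",np.vstack([cv2.resize(x,None,fx=5,fy=3,interpolation=2) for x in(a,b)])[:,:,::-1])
s=get_state(); print(s["tool_pos"],s["contact_force"],proj("side",s["tool_pos"]),proj("side",[.504,.241,.13]))
```

```text
[0.50532415 0.24010649 0.1458607 ] [0.30483571 0.32424168 0.5153789 ] [[338.51782455 247.4079439 ]] [[338.76420275 251.95990638]]
```

View pics/c1.png

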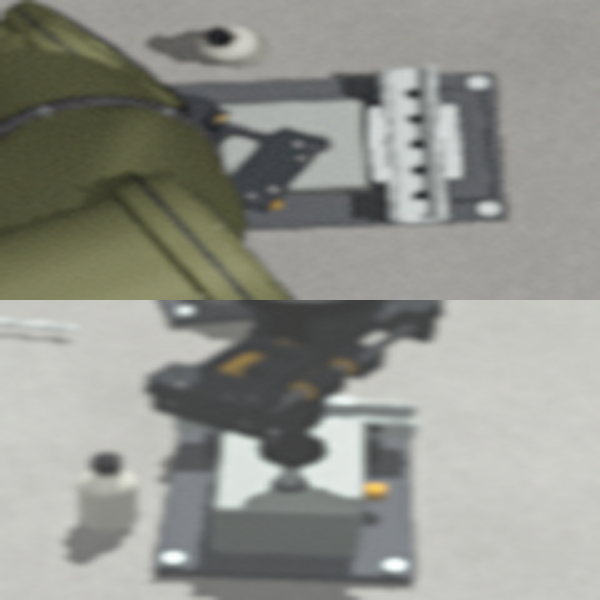

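The shut fingertips are centred over the knob: in the side crop the knob is at about (292,447) with the fingers right above it, and nothing else is close. First stroke.

Call:
{"api": "carry_out", "payload": {"offset": [[0, 0, -0.014], [0, 0, -0.012], [0, 0, -0.01], [0, 0, 0], [0, 0, 0]], "twist": [0, 0, 0, 0, 0]}}

```text
clock: 2.82
tool_pos: [0.5059, 0.24, 0.1104]
eef_rot: [0.599, 0.376, -0.374, -0.599]
contact_force: [-2.1, -1.6, 19.4]
opening: 0.002
```

19 N at z = 0.110 is more than the spring gives, so the plunger is on its stop. Now let it up.

Call:
{"api": "carry_out", "payload": {"offset": [[0, 0, 0.018], [0, 0, 0.018], [-0.001, 0.001, 0], [0, 0, 0], [0, 0, 0]], "twist": [0, 0, 0, 0, 0]}}

```text
clock: 3.45
tool_pos: [0.5032, 0.24, 0.1437]
eef_rot: [-0.599, -0.375, 0.376, 0.599]
contact_force: [0.1, 0.6, -0.6]
opening: 0.004
```

Call:
{"api": "carry_out", "payload": {"offset": [[0, 0, -0.014], [0, 0, -0.012], [0, 0, -0.01], [0, 0, -0.001], [0, 0, 0]], "twist": [0, 0, 0, 0, 0]}}

```text
clock: 4.08
tool_pos: [0.5044, 0.2406, 0.1103]
eef_rot: [0.6, 0.376, -0.374, -0.599]
contact_force: [-4.3, -3.1, 31.0]
opening: 0.005
```

Call:
{"api": "carry_out", "payload": {"offset": [[0, 0, 0.018], [0, 0, 0.019], [0, 0, 0], [0, 0, 0], [0, 0, 0]], "twist": [0, 0, 0, 0, 0]}}

```text
clock: 4.7
tool_pos: [0.5032, 0.24, 0.1436]
eef_rot: [-0.599, -0.375, 0.376, 0.599]
contact_force: [-0.1, -0.7, -0.3]
opening: 0.004
```

Call:
{"api": "carry_out", "payload": {"offset": [[0, 0, -0.014], [0, 0, -0.012], [0, 0, -0.01], [0, 0, -0.001], [0, 0, 0]], "twist": [0, 0, 0, 0, 0]}}

```text
clock: 5.32
tool_pos: [0.5043, 0.2406, 0.1103]
eef_rot: [0.6, 0.376, -0.375, -0.599]
contact_force: [-4.9, -3.7, 31.1]
opening: 0.002
```

Call:
{"api": "carry_out", "payload": {"offset": [[0, 0, 0.018], [0, 0, 0.019], [0, 0, 0], [0, 0, 0], [0, 0, 0]], "twist": [0, 0, 0, 0, 0]}}

```text
clock: 5.95
tool_pos: [0.5032, 0.24, 0.1436]
eef_rot: [-0.599, -0.375, 0.376, 0.599]
contact_force: [-0.1, -0.1, 0.1]
opening: 0.003
```

Call:
{"api": "carry_out", "payload": {"offset": [[0, 0, -0.014], [0, 0, -0.012], [0, 0, -0.01], [0, 0, -0.001], [0, 0, 0]], "twist": [0, 0, 0, 0, 0]}}

```text
clock: 6.58
tool_pos: [0.5044, 0.2406, 0.1103]
eef_rot: [0.6, 0.376, -0.374, -0.599]
contact_force: [-5.3, -2.7, 31.7]
opening: 0.006
```

Call:
{"api": "carry_out", "payload": {"offset": [[0, 0, 0.018], [0, 0, 0.019], [0, 0, 0], [0, 0, 0], [0, 0, 0]], "twist": [0, 0, 0, 0, 0]}}

```text
clock: 7.2
tool_pos: [0.5032, 0.2399, 0.1435]
eef_rot: [-0.599, -0.375, 0.376, 0.599]
contact_force: [0.1, -0.5, 0.2]
opening: 0.004
```

Four full strokes are done. I'll lift and back away to see the pin.

Call:
{"api": "carry_out", "payload": {"offset": [[0, 0, 0.05], [0, 0, 0.05], [-0.03, 0.042, 0], [-0.03, 0.042, 0], [-0.03, 0.042, 0], [-0.03, 0.042, 0], [-0.03, 0.042, 0], [0, 0, 0]], "twist": [0, 0, 0, 0, 0, 0, 0, 0]}}

```text
clock: 8.2
tool_pos: [0.3493, 0.4546, 0.2441]
eef_rot: [-0.596, -0.378, 0.378, 0.599]
contact_force: [0.3, -0.8, -0.1]
opening: 0.005
```

Run:
```python
from h import *
A=save("top","top2"); B=save("side","side2")
a=A[185:265,205:305]; b=B[225:305,290:390]
cv2.imwrite("pics/c2.png",np.vstack([cv2.resize(x,None,fx=7,fy=3.7*7/5*.7,interpolation=2) for x in(a,b)])[:,:,::-1])
for z in(0.08,.115):print(z,proj("side",[.510,.171,z]),proj("top",[.510,.171,z]))
f=lambda n:cv2.imread(f"pics/{n}.png").astype(int)
for n in("top","side"):
    d=(np.abs(f(n+"0")-f(n+"2")).max(2)>40).astype(np.uint8)
    k,l,st,c=cv2.connectedComponentsWithStats(d)
    print(n,[list(map(int,s)) for s in st[1:] if s[4]>3])
```

```text
0.08 [[339.06290846 248.40712948]] [[258.28183893 222.93003347]]
0.115 [[339.46580218 239.48930571]] [[256.59659498 221.45865136]]
top [[249, 221, 4, 3, 8], [254, 220, 3, 3, 5], [0, 241, 276, 159, 17236], [35, 287, 12, 6, 48], [43, 294, 7, 5, 19], [108, 338, 2, 2, 4], [137, 345, 16, 11, 69], [133, 351, 16, 10, 60], [129, 358, 12, 7, 30], [227, 365, 3, 3, 5], [234, 364, 30, 10, 53], [103, 384, 41, 7, 83], [167, 385, 72, 15, 184], [97, 391, 6, 4, 7], [105, 391, 16, 9, 83]]
side [[435, 0, 145, 122, 8015], [441, 70, 10, 10, 44], [410, 74, 120, 326, 13102], [414, 84, 29, 37, 192], [406, 102, 14, 19, 110], [434, 112, 28, 13, 169], [403, 116, 3, 5, 8], [423, 120, 7, 2, 11], [367, 122, 96, 176, 8270], [548, 144, 3, 4, 9], [556, 146, 5, 6, 12], [557, 151, 7, 17, 23], [554, 154, 3, 5, 7], [545, 172, 11, 20, 84], [508, 186, 3, 4, 7], [515, 188, 3, 3, 6], [337, 239, 4, 3, 11], [337, 243, 4, 5, 15], [524, 283, 5, 4, 12], [528, 290, 6, 25, 61], [514, 325, 3, 2, 4], [476, 326, 37, 74, 798], [353, 365, 74, 17, 566]]
```

View pics/c2.png

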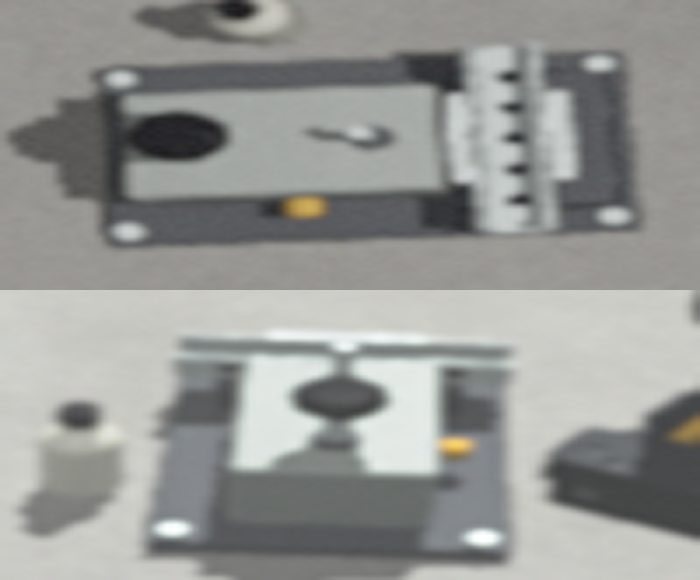

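The side view shows the pin top at about row 238, where 239.5 is predicted for fully out. One pixel is about 4 mm, so this doesn't settle it. The bottle and clamp haven't moved. There is plenty of time and extra strokes do no harm, so I'll add one more for margin.

Call:
{"api": "carry_out", "payload": {"offset": [[0.03, -0.042, 0], [0.03, -0.042, 0], [0.03, -0.042, 0], [0.03, -0.042, 0], [0.03, -0.042, 0], [0.003, -0.003, 0], [0, 0, 0], [0, 0, 0]], "twist": [0, 0, 0, 0, 0, 0, 0, 0]}}

```text
clock: 9.3
tool_pos: [0.506, 0.2383, 0.2447]
eef_rot: [-0.599, -0.376, 0.376, 0.599]
contact_force: [-0.2, -0.0, 0.7]
opening: 0.001
```

Call:
{"api": "carry_out", "payload": {"offset": [[-0.001, 0.002, -0.05], [0, 0, -0.05], [0, 0, 0], [0, 0, -0.014], [0, 0, -0.012], [0, 0, -0.01], [0, 0, -0.002], [0, 0, 0]], "twist": [0, 0, 0, 0, 0, 0, 0, 0]}}

```text
clock: 10.3
tool_pos: [0.5071, 0.2409, 0.1104]
eef_rot: [-0.599, -0.377, 0.373, 0.599]
contact_force: [-4.3, -1.6, 21.8]
opening: -0.001
```

Call:
{"api": "carry_out", "payload": {"offset": [[0, 0, 0.019], [0, 0, 0.019], [0, 0, 0], [0, 0, 0.05], [0, 0, 0.05], [-0.03, 0.042, 0], [-0.03, 0.042, 0], [-0.03, 0.042, 0]], "twist": [0, 0, 0, 0, 0, 0, 0, 0]}}

```text
clock: 11.3
tool_pos: [0.415, 0.3662, 0.2443]
eef_rot: [0.599, 0.375, -0.375, -0.599]
contact_force: [0.4, -0.4, -0.7]
opening: 0.002
```

Call:
{"api": "carry_out", "payload": {"offset": [[-0.03, 0.042, 0], [-0.03, 0.042, 0], [0, 0, 0], [0, 0, 0], [0, 0, 0]], "twist": [0, 0, 0, 0, 0]}}

```text
clock: 11.92
tool_pos: [0.3573, 0.4476, 0.2444]
eef_rot: [0.6, 0.374, -0.375, -0.599]
contact_force: [-0.3, -0.1, 0.5]
opening: 0.002
```

Run:
```python
from h import *
A=save("top","top3"); B=save("side","side3")
a=A[200:245,215:275]; b=B[225:270,310:370]
cv2.imwrite("pics/c3.png",np.vstack([cv2.resize(x,None,fx=10,fy=6.4,interpolation=2) for x in(a,b)])[:,:,::-1])
f=lambda n:cv2.imread(f"pics/{n}.png").astype(int)
for n in("top","side"):
    for o,m in(("2",20),("0",40)):
        d=(np.abs(f(n+o)-f(n+"3")).max(2)>m).astype(np.uint8)
        k,l,st,c=cv2.connectedComponentsWithStats(d)
        print(n,o,[list(map(int,s)) for s in st[1:] if s[4]>3 and (s[1]<240 or n=="side" and s[0]<350)])
print(get_state()["tool_pos"],get_state()["contact_force"])
```

```text
top 2 [[25, 236, 71, 131, 1323]]
top 0 [[249, 221, 4, 3, 7], [254, 220, 3, 3, 5], [257, 222, 2, 3, 4], [0, 236, 276, 164, 17965]]
side 2 [[430, 0, 36, 67, 296], [539, 0, 7, 79, 187], [518, 7, 2, 5, 9], [481, 53, 16, 18, 128], [415, 68, 16, 33, 63], [475, 82, 3, 6, 9], [364, 100, 50, 183, 1087], [411, 104, 8, 11, 35], [444, 111, 7, 17, 44], [440, 111, 23, 52, 234], [413, 112, 4, 6, 8], [462, 115, 2, 5, 9], [399, 119, 13, 23, 88], [413, 120, 5, 2, 8], [427, 125, 37, 104, 573], [437, 128, 5, 7, 25], [418, 131, 8, 3, 16], [431, 134, 3, 2, 4], [432, 136, 5, 5, 18], [402, 230, 23, 8, 98], [426, 231, 6, 6, 19], [395, 231, 44, 68, 470], [349, 363, 13, 9, 61]]
side 0 [[432, 0, 148, 123, 8346], [438, 70, 9, 9, 40], [410, 74, 120, 326, 13115], [411, 88, 28, 31, 178], [402, 101, 15, 20, 114], [430, 111, 29, 13, 186], [399, 117, 3, 4, 7], [364, 122, 96, 174, 8182], [548, 143, 3, 5, 10], [554, 145, 7, 14, 29], [557, 152, 7, 17, 24], [545, 172, 11, 21, 87], [508, 186, 2, 3, 5], [516, 188, 2, 3, 5], [337, 239, 4, 3, 11], [337, 243, 4, 5, 15]]
[0.35708071 0.44799785 0.24464251] [ 0.49978741 -0.25058038 -0.40616968]
```

View pics/c3.png

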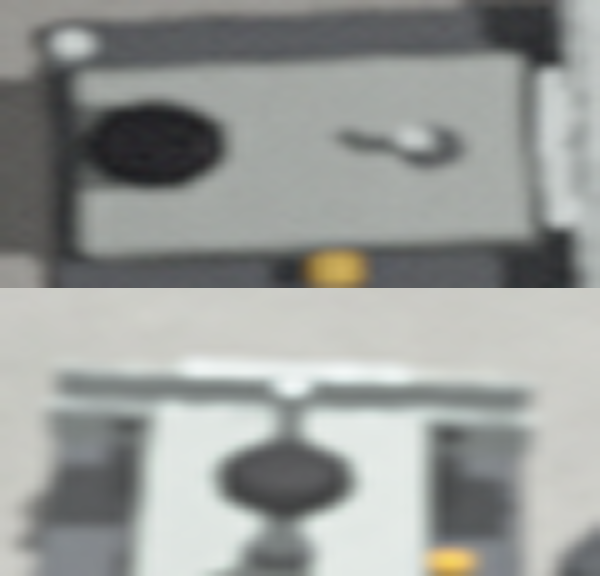

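The fifth stroke changed nothing at the pin, so it's at the end of its travel. The dark band shows at its foot (top crop, about (450,145)), the plunger is up, and none of the loose things in view has moved. Handing in.

```bash
python3 -c "
from h import *
print(job.finish_job())"
```

```text
the job is handed in; nothing more can be done
None
```

I pumped the left clamp, the one holding the bracket, with five full strokes of the shut fingertips. Then I backed the arm clear and handed the job in at about 12 s; no verdict was reported.

- **Strokes:** every one went down to z ≈ 0.110 m, the bottom stop, with 19–32 N on the tool. Each time I lifted clear of the knob, and the force dropped to about zero.
- **Pin:** its top appears where a fully-out pin should be, and the dark band seems to show at its foot. A pixel is about 4 mm there, so the picture alone is not exact. The pin looked the same after the fifth stroke as after the fourth, which means it is at the end of its travel.
- **Everything else:** before-and-after pictures show the plunger back up. The idle clamp and the loose things in view haven't moved.

No check failed. The position estimates for the plunger differed by only about 4 mm.

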